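# Shift the press selector into third

## Task

Put the hydraulic press's selector lever into third: bring it to the middle of the H-shaped gate, push it across to the right-hand lane, then push it forward (away from the robot) until it is fully home in the far right slot, and leave it there. Push it with the outside of the closed fingers, never taking the lever between them, without forcing it hard and without letting it slip into the fourth slot (near right). Leave the other things on the bench where they stand.

Things in the scene. Friction and masses are not known exactly. Their poses are not given: they have to be found in the camera images.
- console: Fixed white selector box 240 x 240 mm, deck 117 mm above the bench, in a white tray 340 x 360 mm with a 26 mm rim. Origin: on the bench below the middle of the H gate. Axes: x forward (away from the robot, along the lanes), y left, z up; turned up to 0.45 rad from the robot's. Over the deck stand only the lever and two flat dial gauges (52 mm wide, top z = 127 mm, at x = 80, y = +-82 mm).
- gate_mid (a point): Middle of the H slot, on top of the steel gate plate (120 x 90 mm, 6 thick); console axes. Lanes along x, 16 mm wide, at y = +18 (left) and -18 mm (right), from x = -34.5 to 34.5 mm, joined by a 17 mm wide cross channel at x = 0. First slot far left, second near left, third far right, fourth near right, marked by one to four raised dots.
- pivot (a point): Hidden point 30 mm above the bench below the gate's middle, about which the lever leans both ways; console axes. From here to the knob's centre: 170 mm x (sin f, -sin a cos f, cos a cos f) in console axes, with a = joint lever_base, f = joint lever_stick.
- knob (a point): Centre of the lever's black ball knob, 44 mm across, on a round steel stem 11 mm thick (200 mm above the bench with the lever upright). z axis along the stem, outwards. The stem bears on the gate's edges and can pass only along the H slot. The lever is stiff and stays where it is left; about 1.5 to 2.5 N at the knob moves it.
- lever_base (a joint): Sideways lean a of the lever, rad: 0 upright, + to the right. The stem is centred in the left lane at -0.20 and in the right lane at +0.20, with play of about 0.03 either way. It starts in the left lane.
- lever_stick (a joint): Forward lean f of the lever, rad: 0 in line with the cross channel (it passes across only within about 0.03 of 0), + forward. Home against a slot's end at about +0.31 (far slots) or -0.31 (near slots). It starts anywhere from -0.27 to +0.27.
- die: Loose steel pellet die, stepped cylinder 48 mm across, 72 mm high, standing on the bench right of the tray. Origin: centre of its underside, z up.
- jar: Loose amber sample jar 48 mm across, 65 mm high, on the bench left of the tray. Origin: centre of its underside.
- beaker: Loose white porcelain beaker 60 mm across the rim, 75 mm high, on the bench right of the tray. Origin: centre of its underside.
- wrench: Loose steel wrench, 170 mm long, lying on the bench left of the tray. Origin: under the middle of it; it lies along its x axis.

How it is judged:
By the outcome, as a careful person would: the job done as asked, in the order asked, and still so for the second after the job is handed in, with the robot touching nothing.
It also fails if it takes over 48 s, if anything falls off the work surface, if the arm or the gripper's body presses on something with over 40 N, if the wrist force passes 120 N, or if a joint passes its speed limit or range.

## Robot

A 7-joint arm with a two-finger parallel gripper is mounted at the origin on the work surface. World frame = base frame: x ahead of the robot, y to its left, z up, the work surface at z = 0. Lengths are in m, angles in rad, forces in N, time in s.
With the tool pointing down it reaches from about 0.425 to 0.975 m from the base axis. Payload 16.7 kg.
Tool frame: the origin (TCP) lies on the centre line of the jaws, within the pads' length; the fingertips stand 14 mm ahead of it and the grasp point (between the pads) lies 5 mm behind it; z points along the fingers, y is the line along which they close (so a half turn about z gives the same grasp; the last joint's range is limited). The gripper opens to 85 mm and grips with 20 to 120 N. Pads are 22 mm wide; open, the fingers measure 114 mm over their backs; the gripper's body (76 mm by 85 mm) begins 54 mm behind the grasp point. The pads swing forward as they close: fully open they stand 13 mm farther back than shut.
Start: joints at [0.98, 0.426, 0.074, 1.606, -0.034, 1.111, -0.067], TCP at [0.289, -0.61, 0.223] pointing down, gripper open.
Joint ranges: [-2.85, 2.85], [-0.5, 2.14], [-1.23, 1.37], [0.21, 2.46], [-1.02, 4.16], [0.16, 2.05], [-2.73, 2.73]. Speed limits (rad/s): [1.89, 1.89, 2.39, 2.39, 3.01, 3.01, 3.01].

## Interface

Orientations are given as [roll, pitch, yaw] about the fixed x, y, z axes, in that order (R = Rz(yaw) Ry(pitch) Rx(roll)).
In Python, from cell import robot gives the robot as it stands.
- The arm moves only by the tool send_rows, never from a script. Its arguments are lists of equal length, an entry for each row: "xyz": the shift along the tool's x, y, z in cm, a list of three; "turn": the turn about the tool's z in rad; "fingers": the closure, from 0 (fully open) to 1 (shut). In form: {"xyz": [[dx, dy, dz], ...], "turn": [turn, ...], "fingers": [fingers, ...]}. A call has exactly 5 rows; each row is the pose to reach, as a shift and turn from the pose commanded when the call began, along the tool's axes at that moment; what a row does not reach only later rows make up. A row lasts 1/12 s, in which the tool goes at most 41.7 mm and 7.16 degrees, less where a joint would pass 70% of its speed; a pose out of reach is approached as far as the arm can. A call with a gripper value outside its range is refused whole. The fingers move at their own pace and stop on an object; "newtons" is the grip in N (left out, the last holds). Time passes only in rows, so rows that repeat a pose let the fingers close, or fill a call up. It gives the time, the measured TCP pose, the force and the opening at its end, in the units of the state.
- robot.get_obs(): the state, without advancing time (a new reading comes with each control period).
- robot.capture(name): name is "scene" or "side" or "wrist"; returns the picture (480x640x3 uint8, blue, green, red); there is no depth.
- robot.camera_info(name): a dict with "K" (3x3 intrinsics, pixels), "rvec" (rotation vector, rad) and "tvec" (3), from world to camera coordinates, as OpenCV has them; the wrist camera has in their place "T_tool_cam" (4x4, takes a point from camera to tool coordinates, whose origin is the TCP and whose axes are the flange's). Camera axes: x right, y down, z forward; pixel columns grow to the right and rows downward; lengths in m; the calibration is good to about 2 mm. The wrist camera is an equidistant fisheye: a pixel r from the principal point sees the ray r / f radians off the axis. A picture is of the moment at which its call begins: read the wrist's pose just before it. camera_info takes no time and is no camera call.
- robot.job_done(): hands the job in, once; it reports no verdict.
The state is a dict: "time": time; "joint_positions": joint angles; "joint_vel": joint speeds; "effort": joint torques, N m; "eef_pos": TCP position; "tool_rot": TCP orientation; "force": force on the tool from outside, world axes, zero at the start; "moment": the same for the moment, N m; "opening": finger opening in m.
Only numpy, scipy, OpenCV 4.12 (cv2) and the standard library are available. Lean on these libraries where they do the work, as an engineer would, in place of code of your own. Each camera call takes 0.05 s, during which the arm holds its last target. There are 200 camera calls.

## Working session

There is one attempt and no reset: what is moved stays moved. The work goes in short steps, Python scripts to look and compute and a tool call to move; the robot and the scene stay as the last step left them, time stands still between calls to the robot, and variables do not carry over. Pictures are saved under pics/ and viewed, on a budget of 10 in all, crops included, one or two more only if the job needs it, and the job is handed in when it is done.

Besides the shell and the picture viewer there is one more tool, called after "Emit:" as name(argument=value, ...) on one line, values as JSON. send_rows: Moves the arm, as the interface text tells. Its arguments: {"type":"object","properties":{"xyz":{"type":"array"},"turn":{"type":"array"},"fingers":{"type":"array"},"newtons":{"type":"number"}},"required":["xyz","turn","fingers"]}

```bash
mkdir -p pics; ls
python3 - <<'E'
from cell import robot
import cv2,numpy as np
for n in("scene","side"):
    cv2.imwrite(f"pics/{n}0.png",robot.capture(n)); i=robot.camera_info(n); R=cv2.Rodrigues(np.array(i["rvec"],float))[0]
    print(n,np.round(i["K"],1).tolist(),np.round(-R.T@np.ravel(i["tvec"]),3),np.round(R[2],2))
print({k:np.round(v,3) for k,v in robot.get_obs().items()})
E
```

```text
pics
scene [[449.2, 0.0, 314.3], [0.0, 449.2, 237.3], [0.0, 0.0, 1.0]] [ 1.186 -0.299  0.684] [-0.69  0.39 -0.61]
side [[475.2, 0.0, 320.2], [0.0, 475.2, 244.2], [0.0, 0.0, 1.0]] [ 0.369 -0.584  0.843] [ 0.21  0.65 -0.73]
{'time': np.float64(0.1), 'joint_positions': array([ 0.979,  0.427,  0.074,  1.607, -0.034,  1.111, -0.067]), 'joint_vel': array([ 0.   , -0.001,  0.   , -0.002,  0.001,  0.001, -0.001]), 'effort': array([ 1.2000e-02, -9.5152e+01,  3.7730e+00, -4.6440e+01,  2.0000e-02,
        6.0000e-03,  0.0000e+00]), 'eef_pos': array([ 0.288, -0.61 ,  0.222]), 'tool_rot': array([-3.141,  0.   ,  0.442]), 'force': array([-0.298, -0.199, -0.409]), 'moment': array([ 0.006,  0.011, -0.031]), 'opening': np.float64(0.086)}
```

View pics/scene0.png

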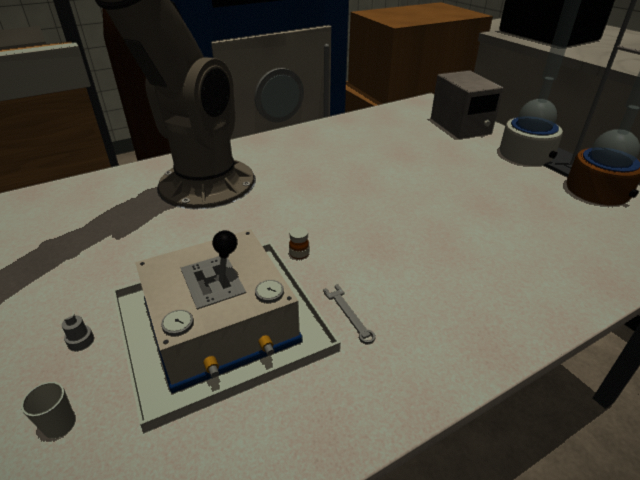

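View pics/side0.png

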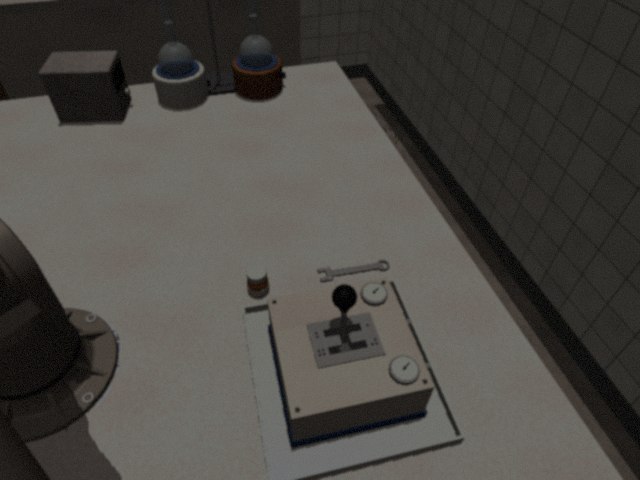

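Scene view: knob at (225,243), gauges at (178,322) on the right and (269,291) on the left. Side view: knob at (344,297), gauges at (374,293) on the left and (404,369) on the right. The lever leans toward the robot in the left lane.

```bash
cat > h.py <<'E'
import cv2,numpy as np
from cell import robot
def ray(n,uv):
    i=robot.camera_info(n);R=cv2.Rodrigues(np.array(i["rvec"],float))[0]
    p=cv2.undistortPoints(np.array([[uv]],float),np.array(i["K"]),None)[0,0]
    d=R.T@np.array([p[0],p[1],1]);return -R.T@np.ravel(i["tvec"]),d/np.linalg.norm(d)
def plane(n,uv,z):
    c,d=ray(n,uv);return c+d*(z-c[2])/d[2]
def tri(u,v):
    r=[ray("scene",u),ray("side",v)];P=[np.eye(3)-np.outer(d,d) for c,d in r]
    x=np.linalg.solve(P[0]+P[1],P[0]@r[0][0]+P[1]@r[1][0]);return x,[np.linalg.norm(p@(x-c)) for p,(c,d) in zip(P,r)]
def blob(m,uv):   # component of mask nearest uv
    n,l,s,c=cv2.connectedComponentsWithStats(m.astype(np.uint8));k=[j for j in range(1,n) if s[j,4]>60]
    j=min(k,key=lambda j:np.hypot(*(c[j]-uv)));return c[j],s[j]
def knob(n,im,uv):
    g=im.max(2);x,y=map(int,uv);m=np.zeros(g.shape,np.uint8);m[y-25:y+25,x-25:x+25]=g[y-25:y+25,x-25:x+25]<38
    m=cv2.morphologyEx(m,cv2.MORPH_OPEN,np.ones((9,9),np.uint8));return blob(m,uv)
E
python3 - <<'E'
from h import *
im={n:cv2.imread(f"pics/{n}0.png") for n in("scene","side")}
G={"scene":[(269,291),(178,322)],"side":[(374,293),(404,369)]}
K={"scene":(225,243),"side":(344,297)}
for n in im:
    L=[];g=im[n].min(2)
    for u in G[n]:
        x,y=u;w=g[y-16:y+17,x-18:x+19];t=cv2.threshold(w,0,255,cv2.THRESH_OTSU)[0]
        print(n,u,t,w.max(),w.min(),end=' ')
        L.append(plane(n,u,.127))
    l,r=L;yax=l-r;print('\n',np.round(l,3),np.round(r,3),np.linalg.norm(yax),"yaw",np.arctan2(-yax[0],yax[1]))
    yaw=np.arctan2(-yax[0],yax[1]);print("mid",(l+r)/2-.08*np.array([np.cos(yaw),np.sin(yaw),0]))
    k=knob(n,im[n],K[n]);print(k);K[n]=k[0]
print(tri(K["scene"],K["side"]))
# gate plate mask
a=cv2.resize(im["scene"][215:345,120:310],None,fx=3,fy=3,interpolation=cv2.INTER_CUBIC)
b=cv2.resize(im["side"][260:400,260:450],None,fx=3,fy=3,interpolation=cv2.INTER_CUBIC)
a=np.vstack([a,np.zeros((30,570,3),np.uint8)]);
cv2.imwrite("pics/ga.png",np.hstack([a,b])[:, :1140]); cv2.imwrite("pics/g1.png",cv2.resize(np.hstack([a,b]),(800,295)))
E
```

```text
scene (269, 291) 78.0 127 21 scene (178, 322) 77.0 126 21 
 [ 0.645 -0.085  0.127] [ 0.635 -0.246  0.127] 0.1609262854188808 yaw -0.058177446869632395
mid [ 0.56016466 -0.16086952  0.127     ]
(array([224.43468468, 242.80630631]), array([214, 232,  22,  24, 444], dtype=int32))
side (374, 293) 75.0 109 32 side (404, 369) 79.0 110 32 
 [ 0.638 -0.088  0.127] [ 0.629 -0.251  0.127] 0.16296419449874086 yaw -0.05590967408754475
mid [ 0.5540322  -0.16499719  0.127     ]
(array([344.20649652, 296.77958237]), array([334, 286,  22,  23, 431], dtype=int32))
(array([ 0.56096008, -0.12817789,  0.19504986]), [np.float64(0.0007530687555019858), np.float64(0.0007530687555020316)])
```

View pics/g1.png

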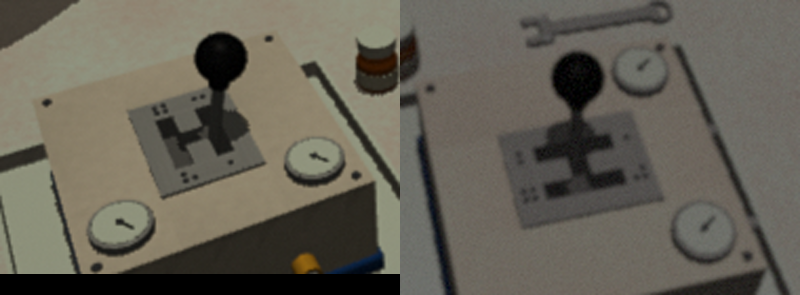

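Crop: plate corners in the left half (scene) are about (127,112), (220,84), (265,163), (161,197); in the right half (side) about (499,136), (632,112), (663,201), (521,228). The stem sits near mid-lane on the left, so the lever is nearly level with the cross channel.

Run:
```python
from h import *
s=400/570*3
C={"scene":[(127,112),(220,84),(265,163),(161,197)],"side":[(99,136),(232,112),(263,201),(121,228)]}
o={"scene":(120,215),"side":(260,260)}
for n in C:
    P=np.array([plane(n,np.array(c)/s+o[n],.120)[:2] for c in C[n]]);print(n,np.round(P,3).tolist())
    e=[P[(i+1)%4]-P[i] for i in range(4)];print([round(float(np.linalg.norm(v)),3) for v in e],[round(float(np.arctan2(v[1],v[0])),3) for v in e],P.mean(0))
i=robot.camera_info("wrist");print(np.round(i["K"],1).tolist(),np.round(i["T_tool_cam"],3).tolist())
```

```text
scene [[0.496, -0.202], [0.501, -0.115], [0.62, -0.12], [0.614, -0.209]]
[0.087, 0.119, 0.089, 0.118] [1.516, -0.041, -1.64, 3.085] [ 0.55802092 -0.1614253 ]
side [[0.499, -0.117], [0.617, -0.125], [0.611, -0.215], [0.492, -0.206]]
[0.119, 0.09, 0.119, 0.089] [-0.065, -1.647, 3.069, 1.499] [ 0.5546778  -0.16592385]
[[371.6, 0.0, 320.7], [0.0, 371.6, 242.7], [0.0, 0.0, 1.0]] [[-0.0, -0.947, -0.322, 0.082], [1.0, -0.0, -0.0, 0.0], [-0.0, -0.322, 0.947, -0.15], [0.0, 0.0, 0.0, 1.0]]
```

Emit:
send_rows(xyz=[[0,0,-4],[2.6,-2,-7.5],[5.5,-4.2,-8],[8.7,-6.6,-8],[11.9,-9.1,-8]], turn=[0.1,0.2,0.3,0.4,0.5], fingers=[1,1,1,1,1])

```text
time: 0.52
eef_pos: [0.3578, -0.4758, 0.3031]
tool_rot: [3.141, -0.001, -0.064]
force: [0.6, -0.2, -1.0]
opening: 0.0258
```

Emit:
send_rows(xyz=[[1.6,-3.6,0],[3.2,-7.2,0],[4.8,-10.8,0],[6.4,-14.4,0],[8,-18,0]], turn=[0,0,0,0,0], fingers=[1,1,1,1,1])

```text
time: 0.93
eef_pos: [0.4479, -0.3001, 0.3025]
tool_rot: [-3.142, 0.0, -0.058]
force: [1.8, -0.8, 0.6]
opening: 0.0002
```

Emit:
send_rows(xyz=[[1.6,-3.6,0],[3.2,-7.2,0],[4.8,-10.8,0],[6.4,-14.4,0],[8,-18,0]], turn=[0,0,0,0,0], fingers=[1,1,1,1,1])

```text
time: 1.35
eef_pos: [0.5383, -0.1251, 0.3025]
tool_rot: [-3.142, 0.0, -0.058]
force: [1.3, -0.6, -0.0]
opening: 0.0004
```

Emit:
send_rows(xyz=[[1.2,-2.8,0],[2.3,-5.5,0],[2.3,-5.5,3.6],[2.3,-5.5,7.2],[2.3,-5.5,10.7]], turn=[0,0,0,0,0], fingers=[1,1,1,1,1])

```text
time: 1.77
eef_pos: [0.5641, -0.0727, 0.1942]
tool_rot: [-3.141, -0.001, -0.057]
force: [1.3, -0.9, -0.8]
opening: -0.0002
```

Run:
```python
from h import *
a=robot.capture("side");w=robot.capture("wrist");o=robot.get_obs();print(o["eef_pos"],o["force"])
a=cv2.resize(a[220:420,230:470],(400,333));w=cv2.resize(w,(400,300));w=np.vstack([w,np.zeros((33,400,3),np.uint8)])
cv2.imwrite("pics/p4.png",cv2.convertScaleAbs(np.hstack([a,w]),alpha=1.4))
```

```text
[ 0.5609266  -0.07315644  0.190577  ] [-2.0714548 -0.0043329 -0.2563434]
```

View pics/p4.png

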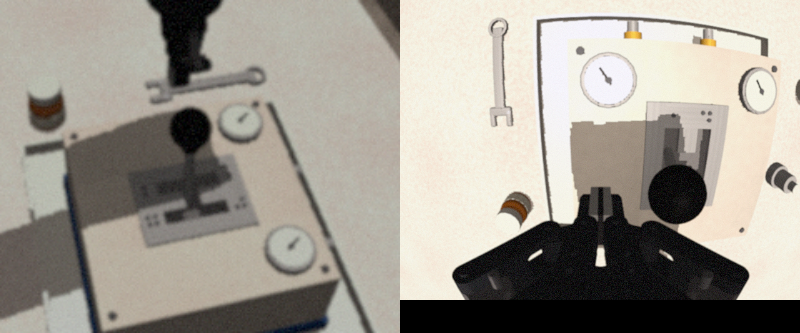

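The closed fingers stand just left of the knob (wrist view: knob at (677,194), finger tips around (600,190)), in line with it. Next is a gentle sideways push.

Emit:
send_rows(xyz=[[0,0.8,0],[0,1.6,0],[0,2.0,0],[0,2.4,0],[0,2.8,0]], turn=[0,0,0,0,0], fingers=[1,1,1,1,1])

```text
time: 2.28
eef_pos: [0.563, -0.1022, 0.1969]
tool_rot: [3.141, -0.002, -0.059]
force: [0.4, 1.7, -1.2]
opening: -0.0001
```

Emit:
send_rows(xyz=[[0,0.2,0],[0,0.4,0],[0,0.6,0],[0,0.8,0],[0,1.0,0]], turn=[0,0,0,0,0], fingers=[1,1,1,1,1])

```text
time: 2.7
eef_pos: [0.5636, -0.1104, 0.1977]
tool_rot: [-3.141, -0.004, -0.057]
force: [-1.1, 7.2, 21.7]
opening: 0.0001
```

The upward force suggests the flaring knuckles are riding on the knob. I'll back off and check the lever.

Emit:
send_rows(xyz=[[0,-1,0],[0,-2,0],[0,-3.5,0],[0,-5,0],[0,-5,0]], turn=[0,0,0,0,0], fingers=[1,1,1,1,1])

```text
time: 3.12
eef_pos: [0.5649, -0.0576, 0.1956]
tool_rot: [-3.14, 0.0, -0.055]
force: [0.5, 0.3, -0.4]
opening: 0.0001
```

```bash
cat >> h.py <<'E'
C0=np.array([.5565,-.1635]);YAW=-.06
def lever(us,uv,tag=None):
    s=robot.capture("scene");v=robot.capture("side")
    ks=knob("scene",s,us);kv=knob("side",v,uv);p,r=tri(ks[0],kv[0]);c,sn=np.cos(YAW),np.sin(YAW);d=p[:2]-C0
    x,y=c*d[0]+sn*d[1],-sn*d[0]+c*d[1];f=np.arcsin(x/.17);a=-np.arcsin(y/.17/np.cos(f))
    print("px",ks[0],ks[1][:4],kv[0],kv[1][:4],"knob",p.round(4),"console",np.round([x,y],4),"a,f",round(a,3),round(f,3),"res",r[0])
    o=robot.get_obs();print(o["eef_pos"].round(4),o["force"].round(1),o["joint_positions"].round(2),o["time"])
    if tag: cv2.imwrite(f"pics/{tag}.png",cv2.convertScaleAbs(np.hstack([cv2.resize(s[170:350,100:340],(400,300)),cv2.resize(v[230:410,230:470],(400,300))]),alpha=1.3))
E
python3 -c "
from h import *
lever((225,243),(344,297),'p5')"
```

```text
px [220.39078156 243.78757515] [209 232  24  26] [344.89194915 300.15466102] [334 289  23  24] knob [ 0.5598 -0.1353  0.195 ] console [0.0016 0.0284] a,f -0.168 0.01 res 0.0006821569427252388
[ 0.5647 -0.0606  0.1955] [-0.9 -1.5 -0.5] [ 0.17  0.29 -0.21  1.87  0.07  0.99 -1.7 ] 3.2167
```

View pics/p5.png

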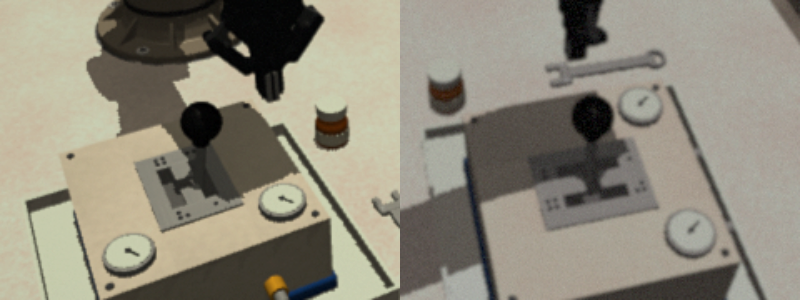

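Run:
```python
from h import *
s=robot.capture("scene");v=robot.capture("side")
a=cv2.resize(s[235:310,170:250],(400,375),interpolation=cv2.INTER_CUBIC);b=cv2.resize(v[300:375,300:380],(400,375),interpolation=cv2.INTER_CUBIC)
o=cv2.convertScaleAbs(np.hstack([a,b]),alpha=2)
def proj(n,p,off,x0):
    i=robot.camera_info(n);c,sn=np.cos(YAW),np.sin(YAW);w=np.array([C0[0]+c*p[0]-sn*p[1],C0[1]+sn*p[0]+c*p[1],.123])
    q=cv2.projectPoints(w[None],np.array(i["rvec"],float),np.array(i["tvec"],float),np.array(i["K"]),None)[0][0,0];q=(q-off)*5;return int(q[0]+x0),int(q[1])
for n,off,x0 in(("scene",(170,235),0),("side",(300,300),400)):
    for y in(.018,-.018):
        for x in(-.0345,-.0085,.0085,.0345):cv2.circle(o,proj(n,(x,y),off,x0),2,(0,0,255),-1)
cv2.imwrite("pics/p6.png",o)
```

```text
(no output)
```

View pics/p6.png

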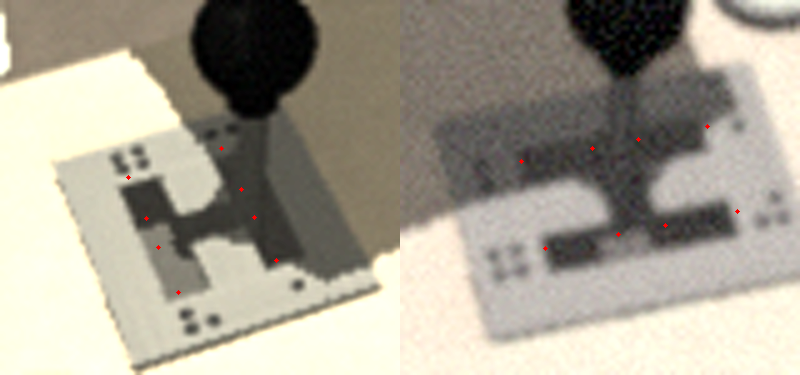

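Side view: slot ends match the prediction, and the stem stands roughly 3 mm forward of the channel centre. That puts f near +0.03, right at the edge, and with a at -0.168 (the play limit) the lever is blocked by the gate. I'll nudge it back about 4 mm from the far side.

Emit:
send_rows(xyz=[[3,0,-1],[6.0,0,-1],[6.0,3.5,-1],[6.0,7,-1],[6.0,7.5,-1]], turn=[0,0,0,0,0], fingers=[1,1,1,1,1])

```text
time: 3.73
eef_pos: [0.6193, -0.1474, 0.205]
tool_rot: [3.139, 0.001, -0.065]
force: [-0.6, -1.2, -1.2]
opening: 0.0
```

Emit:
send_rows(xyz=[[-0.5,0,0],[-1.0,0,0],[-1.5,0,0],[-1.8,0,0],[-2.0,0,0]], turn=[0,0,0,0,0], fingers=[1,1,1,1,1])

```text
time: 4.15
eef_pos: [0.5999, -0.1378, 0.2058]
tool_rot: [-3.142, -0.0, -0.057]
force: [0.3, -0.2, -0.3]
opening: 0.0002
```

```bash
cat >> h.py <<'E'
def side(uv,show=1):
    v=robot.capture("side");k=knob("side",v,uv);o=robot.get_obs()
    d=plane("side",k[0],.197)[:2]-C0;c,sn=np.cos(YAW),np.sin(YAW)
    e=o["eef_pos"][:2]-C0
    print(k[0].round(2),k[1],"knob console",np.round([c*d[0]+sn*d[1],-sn*d[0]+c*d[1]],4),"tcp console",np.round([c*e[0]+sn*e[1],-sn*e[0]+c*e[1]],4),o["eef_pos"][2].round(3),o["force"].round(1),o["time"])
    return v
E
python3 -c "
from h import *
print(np.array([[1]]))
p=np.array((344.89,300.15));print(plane('side',p,.197)-[.5565,-.1635,0], plane('scene',(220.39,243.79),.197)-[.5565,-.1635,0])
v=side((345,300));cv2.imwrite('pics/p7.png',cv2.convertScaleAbs(cv2.resize(v[230:410,230:470],(640,480)),alpha=1.3))"
```

```text
[[1]]
[0.002753   0.02601244 0.197     ] [0.00537412 0.02822639 0.197     ]
[345.45 300.2 ] [335 289  22  24 445] knob console [0.0021 0.0258] tcp console [0.0417 0.0281] 0.206 [-0.   0.3  0.3] 4.2
```

View pics/p7.png

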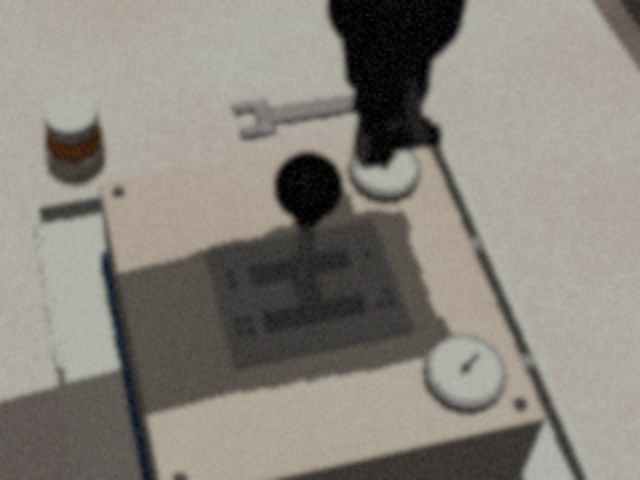

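The fingers are just in front of the knob (knob at (308,188) in the crop, fingertip at about (375,150)), with a gap of about 7 mm.

Emit:
send_rows(xyz=[[-0.3,0,0],[-0.5,0,0],[-0.7,0,0],[-0.7,0,0],[-0.7,0,0]], turn=[0,0,0,0,0], fingers=[1,1,1,1,1])

```text
time: 4.62
eef_pos: [0.5934, -0.1382, 0.2056]
tool_rot: [-3.142, -0.0, -0.058]
force: [-0.3, -0.2, 0.4]
opening: 0.0
```

```bash
python3 -c "
from h import *
side((345,300))"
```

```text
[345.5  300.22] [335 289  22  24 442] knob console [0.0022 0.0258] tcp console [0.0354 0.0275] 0.206 [ 0.7 -1.1  0.4] 4.6667
```

Emit:
send_rows(xyz=[[-0.1,0,0],[-0.2,0,0],[-0.3,0,0],[-0.3,0,0],[-0.3,0,0]], turn=[0,0,0,0,0], fingers=[1,1,1,1,1])

```text
time: 5.08
eef_pos: [0.5903, -0.1381, 0.2056]
tool_rot: [-3.142, 0.0, -0.058]
force: [0.9, -0.3, -0.8]
opening: -0.0
```

```bash
python3 -c "
from h import *
side((345,300))"
```

```text
[345.45 300.19] [335 289  22  24 444] knob console [0.0021 0.0259] tcp console [0.0323 0.0274] 0.206 [0.3 0.1 0.2] 5.1333
```

Emit:
send_rows(xyz=[[-0.1,0,0],[-0.2,0,0],[-0.3,0,0],[-0.4,0,0],[-0.4,0,0]], turn=[0,0,0,0,0], fingers=[1,1,1,1,1])

```text
time: 5.55
eef_pos: [0.5862, -0.1378, 0.2056]
tool_rot: [-3.142, 0.0, -0.058]
force: [-0.5, -0.3, 0.2]
opening: -0.0004
```

```bash
python3 -c "
from h import *
side((345,300))"
```

```text
[345.56 300.09] [335 289  22  24 447] knob console [0.0023 0.026 ] tcp console [0.0282 0.0274] 0.206 [-1.   0.3  0.2] 5.6
```

Emit:
send_rows(xyz=[[-0.1,0,0],[-0.2,0,0],[-0.3,0,0],[-0.3,0,0],[-0.3,0,0]], turn=[0,0,0,0,0], fingers=[1,1,1,1,1])

```text
time: 6.02
eef_pos: [0.5833, -0.1376, 0.2055]
tool_rot: [-3.142, 0.0, -0.058]
force: [0.5, -0.3, -0.8]
opening: 0.0
```

```bash
python3 -c "
from h import *
side((345,300))"
```

```text
[351.25 294.17] [335 275  35  38 677] knob console [0.0151 0.036 ] tcp console [0.0253 0.0274] 0.206 [-0.3 -0.  -0.5] 6.0667
```

Emit:
send_rows(xyz=[[-0.1,0,0],[-0.2,0,0],[-0.2,0,0],[-0.2,0,0],[-0.2,0,0]], turn=[0,0,0,0,0], fingers=[1,1,1,1,1])

```text
time: 6.48
eef_pos: [0.5814, -0.1375, 0.2056]
tool_rot: [-3.142, -0.0, -0.058]
force: [1.8, 0.2, 0.0]
opening: 0.0
```

```bash
python3 -c "
from h import *
v=side((345,300));s=robot.capture('scene')
cv2.imwrite('pics/p8.png',cv2.convertScaleAbs(np.hstack([cv2.resize(s[195:315,150:310],(400,300)),cv2.resize(v[255:375,275:435],(400,300))]),alpha=2))"
```

```text
[351.27 293.65] [335 275  35  38 706] knob console [0.0155 0.0371] tcp console [0.0233 0.0274] 0.206 [ 0.3 -0.3  0.8] 6.5333
```

View pics/p8.png

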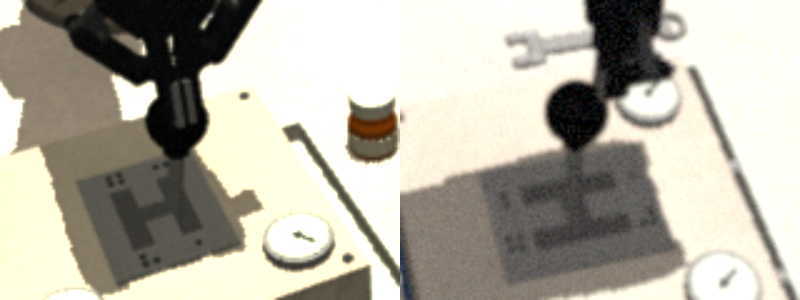

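```bash
cat >> h.py <<'E'
def edge():
    v=robot.capture("side").max(2).astype(float);o=robot.get_obs();e=o["eef_pos"][:2]-C0;c,sn=np.cos(YAW),np.sin(YAW)
    w=v[294:307,318:344];print("dark cols left edge",round(float(344-(w<55).sum(1).mean()),2),"tcp",np.round([c*e[0]+sn*e[1],-sn*e[0]+c*e[1]],4),o["force"].round(1))
E
python3 -c "
from h import *
edge();edge()"
```

```text
dark cols left edge 334.31 tcp [0.0233 0.0275] [ 0.3 -0.7  0.7]
dark cols left edge 334.23 tcp [0.0234 0.0275] [ 0.3 -0.7  0.5]
```

Emit:
send_rows(xyz=[[-0.1,0,0],[-0.2,0,0],[-0.2,0,0],[-0.2,0,0],[-0.2,0,0]], turn=[0,0,0,0,0], fingers=[1,1,1,1,1])

```text
time: 7.1
eef_pos: [0.5795, -0.1373, 0.2056]
tool_rot: [-3.141, -0.0, -0.058]
force: [1.4, -0.1, 1.7]
opening: -0.0002
```

```bash
python3 -c "
from h import *
edge();edge()"
```

```text
dark cols left edge 333.46 tcp [0.0214 0.0275] [1.1 0.6 1.5]
dark cols left edge 333.46 tcp [0.0213 0.0275] [1.9 0.8 1.6]
```

Emit:
send_rows(xyz=[[-0.1,0,0],[-0.2,0,0],[-0.2,0,0],[-0.2,0,0],[-0.2,0,0]], turn=[0,0,0,0,0], fingers=[1,1,1,1,1])

```text
time: 7.62
eef_pos: [0.5774, -0.1373, 0.2056]
tool_rot: [-3.142, -0.0, -0.058]
force: [1.3, 0.3, 3.0]
opening: -0.0
```

```bash
python3 -c "
from h import *
edge();edge()"
```

```text
dark cols left edge 332.31 tcp [0.0194 0.0275] [1.1 0.3 4.2]
dark cols left edge 332.31 tcp [0.0194 0.0275] [1.2 1.  4. ]
```

Run:
```python
from h import *
def pj(n,w):
    i=robot.camera_info(n);return cv2.projectPoints(np.array([w],float),np.array(i["rvec"],float),np.array(i["tvec"],float),np.array(i["K"]),None)[0][0,0].round(1)
for z in (.17,.18,.19,.2,.21,.22):print(z,"scene p8",pj("scene",(.5814,-.1375,z)),"side p7",pj("side",(.5999,-.1378,z)))
v=robot.capture("side");s=robot.capture("scene")
cv2.imwrite('pics/p9.png',cv2.convertScaleAbs(np.hstack([cv2.resize(s[205:280,180:260],(400,375),interpolation=2),cv2.resize(v[260:335,320:400],(400,375),interpolation=2)]),alpha=4))
```

```text
0.17 scene p8 [225.1 262.1] side p7 [366.1 304.5]
0.18 scene p8 [224.4 257.8] side p7 [366.6 301.1]
0.19 scene p8 [223.7 253.3] side p7 [367.2 297.6]
0.2 scene p8 [222.9 248.9] side p7 [367.7 294. ]
0.21 scene p8 [222.2 244.3] side p7 [368.3 290.4]
0.22 scene p8 [221.4 239.7] side p7 [368.8 286.7]
```

View pics/p9.png

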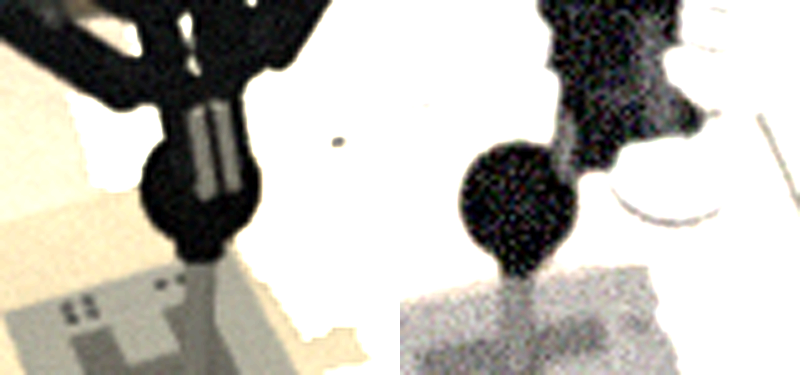

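Zoomed view: the fingertips end near the knob's upper part (scene (223,245), so z is about 0.21). The tips therefore stand about 2 cm higher than I assumed and were riding on the knob's shoulder. The knob has moved back about 3.5 mm. I'll go lower and push from the left.

Emit:
send_rows(xyz=[[2,0,0],[4,0,0],[4,-3.5,0],[4,-7,0.5],[1,-7,2.5]], turn=[0,0,0,0,0], fingers=[1,1,1,1,1])

```text
time: 8.23
eef_pos: [0.5961, -0.0604, 0.182]
tool_rot: [-3.138, -0.005, -0.051]
force: [-0.5, 2.0, -0.8]
opening: 0.0003
```

Emit:
send_rows(xyz=[[-3,0,0],[-3.2,0,0],[-3.2,0.5,0],[-3.2,1,0],[-3.2,1.5,0]], turn=[0,0,0,0,0], fingers=[1,1,1,1,1])

```text
time: 8.65
eef_pos: [0.5593, -0.082, 0.1807]
tool_rot: [3.142, -0.001, -0.059]
force: [-0.1, 0.2, -0.0]
opening: 0.0001
```

```bash
python3 -c "
from h import *
side((343,300));lever((220,243),(343,300))"
```

```text
[342.99 300.67] [332 289  23  25 475] knob console [-0.0022  0.0258] tcp console [-0.0021  0.0803] 0.181 [-0.4 -2.5  1. ] 8.7
px [219.90593047 242.80981595] [209 231  23  26] [342.99159664 300.69747899] [332 289  23  25] knob [ 0.5565 -0.1351  0.1946] console [-0.0017  0.0284] a,f -0.168 -0.01 res 0.0008390108343590704
[ 0.5591 -0.0819  0.1804] [ 0.4  0.7 -0.4] [ 0.2   0.3  -0.2   1.89  0.07  0.96 -1.66] 8.8
```

Emit:
send_rows(xyz=[[0,0.5,0],[0,1.0,0],[0,1.5,0],[0,1.8,0],[0,2.1,0]], turn=[0,0,0,0,0], fingers=[1,1,1,1,1])

```text
time: 9.22
eef_pos: [0.5575, -0.1024, 0.1806]
tool_rot: [-3.141, -0.0, -0.059]
force: [0.2, 2.2, 3.1]
opening: 0.0001
```

Emit:
send_rows(xyz=[[0,0.2,0],[0,0.4,0],[0,0.6,0],[0,0.8,0],[0,1.0,0]], turn=[0,0,0,0,0], fingers=[1,1,1,1,1])

```text
time: 9.63
eef_pos: [0.5569, -0.1121, 0.1806]
tool_rot: [-3.141, -0.0, -0.058]
force: [0.4, 2.2, 2.1]
opening: -0.0001
```

The force is steady at about 2 N, so the lever is crossing the channel. I'll continue.

Emit:
send_rows(xyz=[[0,0.5,0],[0,1.0,0],[0,1.5,0],[0,2.0,0],[0,2.5,0]], turn=[0,0,0,0,0], fingers=[1,1,1,1,1])

```text
time: 10.05
eef_pos: [0.5552, -0.1377, 0.1804]
tool_rot: [3.142, 0.0, -0.059]
force: [-0.3, 1.4, 1.7]
opening: 0.0
```

Emit:
send_rows(xyz=[[0,0.3,0],[0,0.6,0],[0,0.9,0],[0,1.1,0],[0,1.3,0]], turn=[0,0,0,0,0], fingers=[1,1,1,1,1])

```text
time: 10.47
eef_pos: [0.5546, -0.1501, 0.1805]
tool_rot: [-3.142, 0.0, -0.058]
force: [-0.4, 1.1, 1.0]
opening: -0.0
```

```bash
python3 -c "
from h import *
lever((188,253),(360,328),'p10')"
```

```text
px [195.14771049 249.11521418] [180 236  33  30] [350.1649635  322.16934307] [339 303  25  36] knob [ 0.5536 -0.1795  0.1958] console [-0.002  -0.0162] a,f 0.095 -0.012 res 0.0013644642529066673
[ 0.5546 -0.1503  0.1805] [-0.6  0.6  0.2] [ 0.29  0.31 -0.17  1.87  0.06  0.97 -1.53] 10.5667
```

Emit:
send_rows(xyz=[[0,0.3,0],[0,0.6,0],[0,0.9,0],[0,1.1,0],[0,1.3,0]], turn=[0,0,0,0,0], fingers=[1,1,1,1,1])

```text
time: 10.98
eef_pos: [0.5538, -0.1633, 0.1805]
tool_rot: [-3.142, 0.0, -0.058]
force: [0.9, 1.3, -0.3]
opening: 0.0001
```

Emit:
send_rows(xyz=[[0,0.1,0],[0,0.2,0],[0,0.3,0],[0,0.3,0],[0,0.3,0]], turn=[0,0,0,0,0], fingers=[1,1,1,1,1])

```text
time: 11.4
eef_pos: [0.5536, -0.1659, 0.1805]
tool_rot: [-3.141, 0.0, -0.058]
force: [0.3, 1.2, -0.9]
opening: 0.0002
```

Emit:
send_rows(xyz=[[0,-1.5,0],[0,-3,0],[-3,-3.5,0],[-6.5,-3.5,0],[-6.5,-3.5,0]], turn=[0,0,0,0,0], fingers=[1,1,1,1,1])

```text
time: 11.82
eef_pos: [0.4855, -0.1271, 0.18]
tool_rot: [3.141, 0.003, -0.058]
force: [1.7, -1.8, -0.3]
opening: -0.0002
```

```bash
python3 -c "
from h import *
lever((185,253),(352,332),'p10')"
```

```text
px [183.91160221 254.2412523 ] [172 242  24  26] [354.03197158 333.75666075] [342 321  25  27] knob [ 0.5532 -0.2     0.1925] console [-0.0011 -0.0366] a,f 0.217 -0.006 res 0.0014516154966272667
[ 0.4902 -0.1275  0.1811] [ 0.8 -0.4  0.5] [ 0.29  0.21 -0.18  2.01  0.05  0.93 -1.55] 11.9167
```

View pics/p10.png

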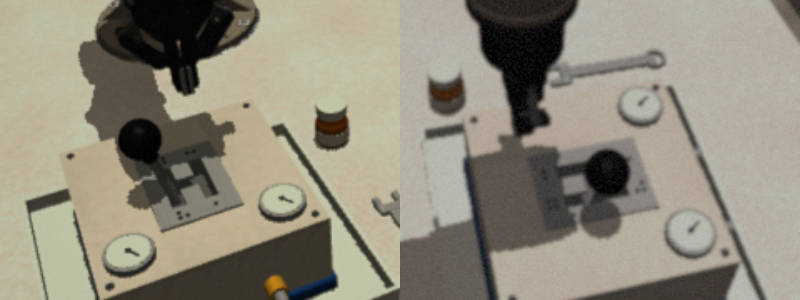

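The lever stands in the right lane with f about 0 (knob at (139,139) in the scene crop, (605,172) in the side crop). Next I go behind it and push forward.

Emit:
send_rows(xyz=[[0,3,0.4],[0,6,0.8],[0.5,6.8,0.8],[1.2,6.8,0.8],[2,6.8,0.8]], turn=[0,0,0,0,0], fingers=[1,1,1,1,1])

```text
time: 12.33
eef_pos: [0.5079, -0.1965, 0.1726]
tool_rot: [-3.141, -0.0, -0.059]
force: [0.9, -0.6, -0.2]
opening: -0.0001
```

Emit:
send_rows(xyz=[[0.5,0,0],[1,0,0],[1.5,0,0],[2,0,0],[2.5,0,0]], turn=[0,0,0,0,0], fingers=[1,1,1,1,1])

```text
time: 12.75
eef_pos: [0.5321, -0.1973, 0.1726]
tool_rot: [-3.141, 0.0, -0.058]
force: [-3.1, -0.1, 1.6]
opening: -0.0001
```

Emit:
send_rows(xyz=[[0.5,0,0],[1,0,0],[1.5,0,0],[2,0,0],[2.5,0,0]], turn=[0,0,0,0,0], fingers=[1,1,1,1,1])

```text
time: 13.17
eef_pos: [0.557, -0.199, 0.1722]
tool_rot: [-3.141, 0.001, -0.058]
force: [-3.7, 2.0, -2.3]
opening: 0.0004
```

Emit:
send_rows(xyz=[[0.2,0,0],[0.4,0,0],[0.6,0,0],[0.8,0,0],[1.0,0,0]], turn=[0,0,0,0,0], fingers=[1,1,1,1,1])

```text
time: 13.58
eef_pos: [0.5668, -0.1999, 0.1725]
tool_rot: [3.142, 0.0, -0.058]
force: [-3.1, 0.1, -1.4]
opening: 0.0
```

Emit:
send_rows(xyz=[[0.1,0,0],[0.2,0,0],[0.3,0,0],[0.4,0,0],[0.5,0,0]], turn=[0,0,0,0,0], fingers=[1,1,1,1,1])

```text
time: 14.0
eef_pos: [0.5714, -0.2001, 0.1724]
tool_rot: [-3.141, 0.001, -0.058]
force: [-6.5, 1.2, -2.4]
opening: 0.0
```

Emit:
send_rows(xyz=[[0.1,0,0],[0.15,0,0],[0.2,0,0],[0.25,0,0],[0.3,0,0]], turn=[0,0,0,0,0], fingers=[1,1,1,1,1])

```text
time: 14.42
eef_pos: [0.5727, -0.2002, 0.172]
tool_rot: [-3.141, 0.004, -0.059]
force: [-16.2, 1.7, 3.9]
opening: 0.0002
```

The force rose to 16 N with the TCP where full home should be, so the lever is at its stop. I'll back off and check.

Emit:
send_rows(xyz=[[-1,0,0],[-3,0,0],[-6,0,0],[-9,0,-2],[-11,0,-5]], turn=[0,0,0,0,0], fingers=[1,1,1,1,1])

```text
time: 14.83
eef_pos: [0.4615, -0.1934, 0.221]
tool_rot: [-3.141, 0.004, -0.059]
force: [1.0, -1.0, 0.7]
opening: 0.0
```

```bash
python3 -c "
from h import *
lever((200,272),(383,328),'p11')"
```

```text
px [193.56363636 274.65272727] [181 263  26  24] [383.5491453  329.01495726] [373 318  23  23] knob [ 0.6047 -0.2006  0.1856] console [ 0.0503 -0.0341] a,f 0.212 0.301 res 0.0014614880075461943
[ 0.4644 -0.1947  0.2269] [-0.4 -0.3 -0.1] [ 0.4   0.14 -0.14  1.98  0.02  1.02 -1.39] 14.9333
```

View pics/p11.png

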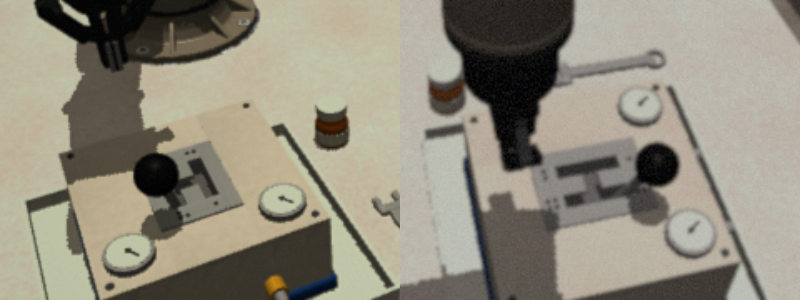

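The lever is in the far right slot (knob at (156,175) in the scene crop, (657,163) in the side crop), with a = 0.21 and f = 0.30. The arm is clear and the jar and wrench have not moved, so I'm handing in.

```bash
python3 -c "
from cell import robot
robot.job_done()"
```

```text
the job is handed in; nothing more can be done
```

The lever is fully home in third, the far right slot, and I handed the job in with about 15 s on the robot's clock. I nudged it to the middle of the gate, pushed it across to the right lane, then pushed it forward until it met the stop. All pushes were with the outside of the closed fingers.

- **Final position:** with the arm backed off, the cameras gave a = 0.21 and f = 0.30, against 0.20 and about 0.31 expected. That is within the measuring error. The force rose from about 3 N to 16 N at the end of the push, which confirmed the stop.
- **Failed first push:** my first sideways push was blocked by the gate because the lever was a few millimetres forward of the channel. The fingertips also stood about 2 cm higher than I had assumed and rode up on the knob. The tool force reached about 22 N before I backed off, nudged the lever back, went lower and pushed again.
- **Camera disagreement:** the two cameras differed by about 3 to 4 mm in where they put the gate.
- **Other objects:** the jar and wrench stand where they were in the last picture. The die and beaker were not in the final crop, and the arm never went down near them.

I viewed 12 pictures, two over the budget of 10.

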